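Run the tube carousel and brake it at the loading tab

ROBOT

A 6-joint arm with a two-finger parallel gripper is mounted at the origin on a cart in front of the work surface, level with it; the furniture and walls round the work are solid. World frame = base frame: x ahead of the robot, y to its left, z up, the work surface at z = 0. Lengths are in m, angles in rad, forces in N, time in s.
With the tool pointing down it reaches from about 0.25 to 0.725 m from the base axis. Payload 4 kg.
Tool frame: the origin (TCP) lies midway between the tips of the shut fingers; the grasp point (between the pads) lies 19 mm behind it; z points along the fingers, y is the direction in which the jaws open and shut (so a half turn about z gives the same grasp; the last joint's range is limited). The gripper opens to 85 mm and grips with 20 to 120 N. Pads are 22 mm wide; open, the fingers measure 114 mm over their backs; the gripper's body (76 mm by 85 mm) begins 54 mm behind the grasp point. The pads swing forward as they close: fully open they stand 13 mm farther back than shut.
Start: joints at [-1.205, 0.241, 0.005, 1.335, 0, 1.571], TCP at [0.179, -0.467, 0.231] pointing down, gripper open.
Joint ranges: [-2.72, 2.72], [-1.05, 1.87], [-1.09, 1.28], [-1.99, 2.15], [-1.42, 1.44], [-3.14, 3.14]. Speed limits (rad/s): [2.79, 2.79, 3.14, 3.14, 3.14, 3.14].

INTERFACE

Orientations are given as a unit quaternion [x, y, z, w].
In Python, from workcell import get_obs, camera, camera_model, job_done, masks_of gives the robot as it stands.
- The arm moves only by the tool jog_arm, never from a script. Its argument "deltas" is a list that holds one entry, the list of rows, each a list of 7 numbers: the shift along the tool's x, y, z in mm, then the turn, a rotation vector about the tool's x, y, z in degrees, then the finger opening in mm, from 0 to 85.4. A call has 1 to 5 rows; each row shifts and turns the pose as measured when the row begins, along the tool's axes as they then stand; what a row does not reach is not made up. A row lasts 1/10 s, in which the tool goes at most 50 mm and 8.59 degrees, less where a joint would pass 70% of its speed; a pose out of reach is approached as far as the arm can. A call with a gripper value outside its range is refused whole. The fingers move at their own pace and stop on an object; the grip force is fixed at half the most. Time passes only in rows, so rows that do not move let the fingers close. It gives the time, the measured TCP pose, the force and the opening at its end, in the units of the state.
- get_obs(): the state, without advancing time (a new reading comes with each control period).
- camera(name): name is "scene" or "side" or "wrist"; returns the picture (480x640x3 uint8, red, green, blue); there is no depth.
- camera_model(name): a dict with "fovy" (degrees; the focal length in pixels is half the picture's height over the tangent of half this angle, whatever the lens; pixels are square), "cx", "cy" (the principal point, pixels), "pose" (4x4, takes a point from camera to world coordinates); the wrist camera has in their place "T_tool_cam" (4x4, takes a point from camera to tool coordinates, whose origin is the TCP and whose axes are the flange's). Camera axes: x right, y down, z forward; pixel columns grow to the right and rows downward; lengths in m; the calibration is good to about 2 mm. The wrist camera is an equidistant fisheye: a pixel r from the principal point sees the ray r / f radians off the axis. A picture is of the moment at which its call begins: read the wrist's pose just before it. camera_model takes no time and is no camera call.
- job_done(): hands the job in, once; it reports no verdict.
Trained networks look in the newest picture that a camera, given by its name, has taken for a name from the list of things; names that differ only in an ending like _2 or _b are one class to them, and where a whole thing is asked for, a point or a joint stands for the part that bears it (a point fixed in the world has none). Each returns a list of dicts, best first, with "conf" (0 to 1); they miss things now and then, are a little off and sometimes report something else, mostly with a low value. They report only what shows in the picture. A call takes as long as a camera call.
- masks_of(target, camera): "pixels" (480x640 bool, what is visible of it) and "at" ([column, row] in pixels, amid what is visible of it).
The state is a dict: "clock": time; "joint_pos": joint angles; "joint_vel": joint speeds; "tau": joint torques, N m; "eef_pos": TCP position; "tool_rot": TCP orientation; "ft_force": force on the tool from outside, world axes, zero at the start; "ft_torque": the same for the moment, N m; "grip_width": finger opening in m.
Only numpy, scipy, OpenCV 4.12 (cv2) and the standard library are available. Lean on these libraries where they do the work, as an engineer would, in place of code of your own. Each camera call takes 0.05 s, during which the arm holds its last target. There are 200 camera calls.

TASK

Check that the empty tube carousel runs freely and park it for loading: flick it with a fingertip so that it spins counter-clockwise (seen from above) untouched, and let its upright index post go past the dark loading tab once. On a later pass, brake the turning carousel with a fingertip so that it stops in one go with the post in front of the tab (its middle within the tab's 40 mm width); it must not stop anywhere else first. Grasp nothing, leave the things around it where they are, and finish clear of the carousel with it standing still.

Things in the scene. Friction and masses are not known exactly. Their poses are not given: they have to be found in the camera images.
- carousel_base: fixed round white stand of the tube carousel, foot 196 mm across; origin at the centre of its underside on the table, z = the carousel's axle. Along its -x axis a dark steel block, the loading tab (40 mm wide, 109 to 137 mm from the axle, top 52 mm above the table), stands just outside the rim. Nothing of it comes off.
- hub (a point): centre of the top face of the carousel: a flat aluminium disc 200 mm across, face 50 mm above the table, with eleven flush black dummy wells, a hub (38 mm across, 10 mm high) and one upright index post. The face between radius 20 and 70 mm is bare, so a fingertip there stays clear of post and hub. To its left, 0.51 m and more ahead of the robot, a tiled pillar rises to the ceiling
- carousel (a joint): carousel's turn, rad, counter-clockwise from above positive, no stops, counts on past a full turn; 0, 2 pi, 4 pi.. = post in front of the tab. Starts at rest at 0.6 to 2.4. Runs freely, losing 3 to 5 % of its speed a second: flick it to 1 rad/s or more. It takes the speed of the fingertip (0.15 m/s at the post: 1.9 rad/s). A few newtons of fingertip on its face stop it almost at once.
- post (a point): the index post: upright steel pin on the disc, 80 mm from the axle, 12 mm thick (19 mm at its foot, 15 mm at its head), from 50 to 97 mm above the table; the point is on its centre line, 70 mm above the table
- tab (a point): the place where the index post belongs at the end: 80 mm from the axle straight in front of the middle of the loading tab, 50 mm above the table (fixed to the stand)
- specimen_cup: bystander, leave alone: closed specimen cup, 46 mm across, 59 mm high; origin at the centre of its underside
- slide_box: bystander, leave alone: flat hinged box for slides, 95x109x30 mm; origin at the centre of its underside
- kidney_dish: bystander, leave alone: kidney-shaped dish, 97x206x34 mm; origin at the centre of its underside
- bench_timer: bystander, leave alone: round kitchen-style timer, 62 mm across, 44 mm high; origin at the centre of its underside
- syringe: bystander, leave alone: syringe lying flat, 23x85x14 mm; origin at the centre of its underside
- marker: bystander, leave alone: thick marker pen lying flat, 17x135x16 mm; origin at the centre of its underside
- forceps: bystander, leave alone: forceps lying flat, 16x130x8 mm; origin at the centre of its underside
- tape_roll: bystander, leave alone: roll of tape lying flat, 59 mm across, 19 mm high; origin at the centre of its underside

How it is judged:
By the outcome, as a careful person would: the job done as asked, in the order asked, and still so for the second after the job is handed in, with the robot touching nothing.
It also fails if it takes over 45 s, if anything falls off the work surface, if the arm or the gripper's body presses on something with over 40 N, if the wrist force passes 120 N, or if a joint passes its speed limit or range.

## Working session

There is one attempt and no reset: what is moved stays moved. The work goes in short steps, Python scripts to look and compute and a tool call to move; the robot and the scene stay as the last step left them, time stands still between calls to the robot, and variables do not carry over. Pictures are saved under pics/ and viewed, about 8 in all and at most 12, crops included, and the job is handed in when it is done.

Besides the shell and the picture viewer there is one more tool, called as name(argument=value, ...), one argument or row to a line, values as JSON. jog_arm: Moves the arm, as the interface text tells. Its arguments: {"type":"object","properties":{"deltas":{"type":"array"}},"required":["deltas"]}

```bash
mkdir -p pics; ls; cat > h.py <<'E'
import numpy as np, cv2
from workcell import *
from scipy.spatial.transform import Rotation as R
def ray(cam,px):
    m=camera_model(cam); f=240/np.tan(np.radians(m['fovy'])/2)
    d=np.array([px[0]-m['cx'],px[1]-m['cy']])
    if cam=='wrist':
        r=np.hypot(*d);a=r/f;v=np.array([*(d/max(r,1e-9)*np.sin(a)),np.cos(a)])
        o=get_obs();T=np.eye(4);T[:3,:3]=R.from_quat(o['tool_rot']).as_matrix();T[:3,3]=o['eef_pos'];T=T@m['T_tool_cam']
    else: v=np.array([*(d/f),1]);T=m['pose']
    v=T[:3,:3]@v
    return T[:3,3],v/np.linalg.norm(v)
def onz(cam,px,z):
    o,v=ray(cam,px); return o+v*(z-o[2])/v[2]
def proj(cam,p):
    m=camera_model(cam); f=240/np.tan(np.radians(m['fovy'])/2)
    q=np.linalg.inv(m['pose'])@np.array([*p,1]); return [m['cx']+f*q[0]/q[2],m['cy']+f*q[1]/q[2]]
E
python3 - <<'E'
from h import *
o=get_obs();print({k:np.round(v,3) for k,v in o.items()})
for c in ['scene','side']:
    im=camera(c);cv2.imwrite(f'pics/{c}0.png',im[:,:,::-1])
    print(c,camera_model(c)['fovy'],camera_model(c)['pose'].round(3).tolist())
    for n in ['hub','post','carousel_base','tab','specimen_cup','slide_box','kidney_dish','bench_timer','syringe','marker','forceps','tape_roll']:
        try:
            for r in masks_of(n,c)[:1]: print(n,round(r['conf'],2),np.round(r['at']),r['pixels'].sum(),onz(c,r['at'],{'hub':.05,'post':.07}.get(n,.01)).round(3))
        except Exception as e: print(n,e)
E
```

```text
pics
{'clock': np.float64(0.0), 'joint_pos': array([-1.205,  0.241,  0.004,  1.335,  0.   ,  1.571]), 'joint_vel': array([-0.   ,  0.   , -0.   ,  0.001, -0.001,  0.001]), 'tau': array([-0.0000e+00, -3.7232e+01,  2.5241e+01,  1.7000e-02,  0.0000e+00,
        0.0000e+00]), 'eef_pos': array([ 0.179, -0.466,  0.23 ]), 'tool_rot': array([ 0.983,  0.182, -0.   , -0.001]), 'ft_force': array([ 0.35 , -0.237,  0.455]), 'ft_torque': array([-0.019,  0.009,  0.014]), 'grip_width': np.float64(0.085)}
scene 46.25828740327478 [[-0.816, -0.413, 0.405, 0.0], [-0.578, 0.573, -0.581, 0.692], [0.008, -0.708, -0.706, 1.064], [0.0, 0.0, 0.0, 1.0]]
hub 0.84 [387. 220.] 4103 [ 0.467 -0.311  0.05 ]
post 0.57 [387. 216.] 3113 [ 0.465 -0.303  0.07 ]
carousel_base 0.79 [387. 221.] 4184 [ 0.483 -0.344  0.01 ]
tab 0.9 [386. 219.] 4144 [ 0.489 -0.351  0.01 ]
slide_box 0.89 [330. 327.] 1845 [0.41  0.039 0.01 ]
kidney_dish 0.65 [225. 375.] 1482 [0.52  0.275 0.01 ]
bench_timer 0.63 [343. 181.] 303 [ 0.674 -0.418  0.01 ]
syringe 0.45 [455. 199.] 111 [ 0.37  -0.541  0.01 ]
marker 0.48 [404. 184.] 228 [ 0.523 -0.512  0.01 ]
forceps 0.59 [363. 296.] 223 [ 0.397 -0.082  0.01 ]
tape_roll 0.76 [276. 313.] 403 [0.536 0.08  0.01 ]
side 42.0045075031525 [[-0.883, -0.398, 0.251, 0.066], [-0.47, 0.74, -0.481, 0.76], [0.005, -0.542, -0.84, 1.629], [0.0, 0.0, 0.0, 1.0]]
hub 0.97 [352. 216.] 3256 [ 0.476 -0.312  0.05 ]
post 0.98 [354. 210.] 2666 [ 0.474 -0.323  0.07 ]
carousel_base 0.94 [354. 216.] 3219 [ 0.481 -0.343  0.01 ]
tab 0.85 [356. 212.] 3228 [ 0.48  -0.358  0.01 ]
specimen_cup 0.59 [347. 296.] 36 [ 0.372 -0.073  0.01 ]
slide_box 0.88 [316. 319.] 1166 [0.417 0.038 0.01 ]
kidney_dish 0.94 [247. 364.] 581 [0.521 0.249 0.01 ]
bench_timer 0.58 [314. 180.] 167 [ 0.663 -0.412  0.01 ]
syringe 0.58 [412. 186.] 102 [ 0.366 -0.54   0.01 ]
marker 0.62 [364. 172.] 145 [ 0.529 -0.519  0.01 ]
tape_roll 0.82 [271. 309.] 254 [0.549 0.072 0.01 ]
```

```bash
python3 - <<'E'
import cv2,numpy as np
a=cv2.imread('pics/scene0.png')[150:280,310:470];b=cv2.imread('pics/side0.png')[140:270,275:435]
cv2.imwrite('pics/crop.png',np.vstack([cv2.resize(x,None,fx=2.3,fy=2.3,interpolation=cv2.INTER_CUBIC) for x in(a,b)]))
cv2.imwrite('pics/crop1.png',np.hstack([cv2.resize(x,None,fx=2.5,fy=2.5,interpolation=cv2.INTER_CUBIC) for x in(a,b)]))
E
```

```text
(no output)
```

View pics/scene0.png

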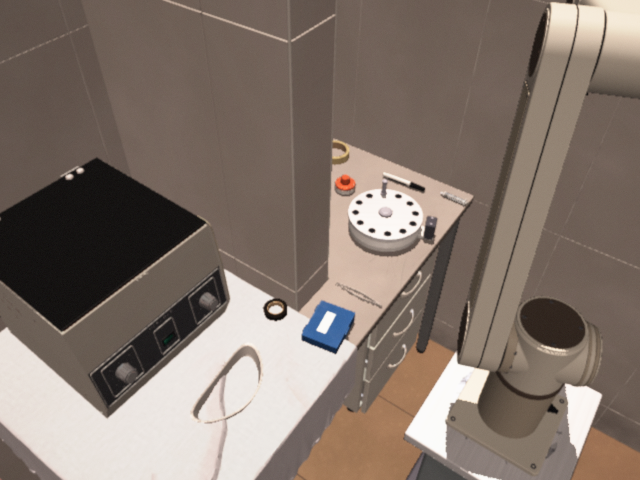

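View pics/crop1.png

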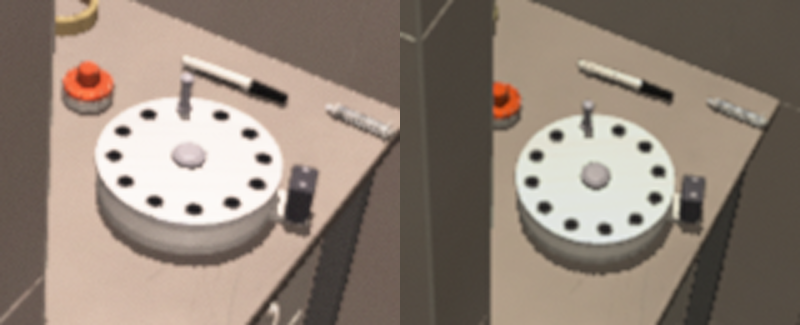

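```bash
python3 - <<'E'
from h import *
A=lambda u,v:(310+u/2.5,150+v/2.5); B=lambda u,v:(275+(u-400)/2.5,140+v/2.5)
for n,a,b,z in [('hub',(189,152),(595,173),.06),('rimL',(96,158),(516,178),.05),('rimR',(283,160),(675,180),.05),('rimTop',(190,97),(600,115),.05),('rimBot',(188,222),(592,242),.05),('posttop',(186,75),(588,104),.097),('postfoot',(186,111),(588,133),.05),('tabtop',(304,173),(693,184),.052),('timer',(88,68),(502,88),.044),('marker tip',(183,60),(580,64),.008),('marker end',(286,98),(670,97),.008),('pillarbottom-ish',(46,320),(490,325),0)]:
    print(n,onz('scene',A(*a),z).round(3),onz('side',B(*b),z).round(3))
E
```

```text
hub [ 0.483 -0.328  0.06 ] [ 0.482 -0.329  0.06 ]
rimL [ 0.564 -0.272  0.05 ] [ 0.568 -0.282  0.05 ]
rimR [ 0.4   -0.386  0.05 ] [ 0.391 -0.374  0.05 ]
rimTop [ 0.533 -0.419  0.05 ] [ 0.519 -0.423  0.05 ]
rimBot [ 0.435 -0.245  0.05 ] [ 0.442 -0.241  0.05 ]
posttop [ 0.531 -0.397  0.097] [ 0.526 -0.396  0.097]
postfoot [ 0.525 -0.395  0.05 ] [ 0.52  -0.389  0.05 ]
tabtop [ 0.371 -0.379  0.052] [ 0.369 -0.377  0.052]
timer [ 0.658 -0.402  0.044] [ 0.653 -0.407  0.044]
marker tip [ 0.597 -0.52   0.008] [ 0.593 -0.52   0.008]
marker end [ 0.463 -0.529  0.008] [ 0.462 -0.526  0.008]
pillarbottom-ish [ 0.501 -0.088  0.   ] [ 0.51  -0.105  0.   ]
```

jog_arm(
  deltas=[
    [[47,11,0,0,0,-6.5,0],[45,16,0,0,0,-6.5,0],[42,21,0,0,0,-6,0],[40,24,10,0,0,0,0],[40,24,20,0,0,0,0]],
  ],
)

```text
clock: 1.8
eef_pos: [0.4133, -0.4366, 0.2053]
tool_rot: [0.94, 0.341, 0.0, 0.004]
ft_force: [1.5, -1.4, -0.0]
grip_width: 0.0124
```

```bash
cat >> h.py <<'E'
def to(p,yaw=None):
    o=get_obs();r=R.from_quat(o['tool_rot']);M=r.as_matrix()
    d=r.inv().apply(np.array(p)-o['eef_pos'])*1000
    print('t',round(float(o['clock']),2),'pos',o['eef_pos'].round(4),'yaw',np.degrees(np.arctan2(M[1,0],M[0,0])).round(1),'tilt z',M[:,2].round(3),'delta tool mm',d.round(1),'F',o['ft_force'].round(1),'w',round(float(o['grip_width']),3))
E
python3 - <<'E'
from h import *
to([.497,-.421,.115])
E
```

```text
t 1.8 pos [ 0.4133 -0.4366  0.2053] yaw 39.9 tilt z [ 0.004 -0.008 -1.   ] delta tool mm [74.4 41.  90.5] F [ 1.5 -1.4 -0. ] w 0.012
```

jog_arm(
  deltas=[
    [[28,15,30,0,0,0,0],[28,15,30,0,0,0,0],[14,8,25,0,0,0,0],[0,0,0,0,0,0,0]],
  ],
)

```text
clock: 2.2
eef_pos: [0.501, -0.4174, 0.1141]
tool_rot: [0.938, 0.345, 0.001, 0.004]
ft_force: [-1.3, -1.0, 0.7]
grip_width: -0.0
```

```bash
python3 - <<'E'
from h import *
to([.497,-.421,.068])
w=camera('wrist');s=camera('side')
print(camera_model('wrist'))
cv2.imwrite('pics/w1.png',np.hstack([w[:,:,::-1],np.vstack([s[120:280,275:435,::-1].repeat(2,0).repeat(2,1)[:,:160*2],np.zeros((160,320,3),np.uint8)])])[:, :960][:, :])
im=cv2.imread('pics/w1.png');cv2.imwrite('pics/w1v.png',cv2.resize(im,(800,400),interpolation=cv2.INTER_AREA)); np.save('w1.npy',w)
E
```

```text
t 2.2 pos [ 0.501  -0.4174  0.1141] yaw 40.4 tilt z [ 0.004 -0.007 -1.   ] delta tool mm [-5.3 -0.2 46.1] F [-1.3 -1.   0.7] w -0.0
{'fovy': 65.70646984690485, 'cx': 319.3775670238499, 'cy': 238.28977614789747, 'T_tool_cam': array([[ 4.37286864e-04, -9.65008209e-01, -2.62219309e-01,
         6.58906846e-02],
       [ 9.99999728e-01,  2.66231700e-04,  6.87863034e-04,
         6.69934407e-04],
       [-5.93982382e-04, -2.62219538e-01,  9.65008063e-01,
        -1.42480233e-01],
       [ 0.00000000e+00,  0.00000000e+00,  0.00000000e+00,
         1.00000000e+00]])}
```

View pics/w1v.png

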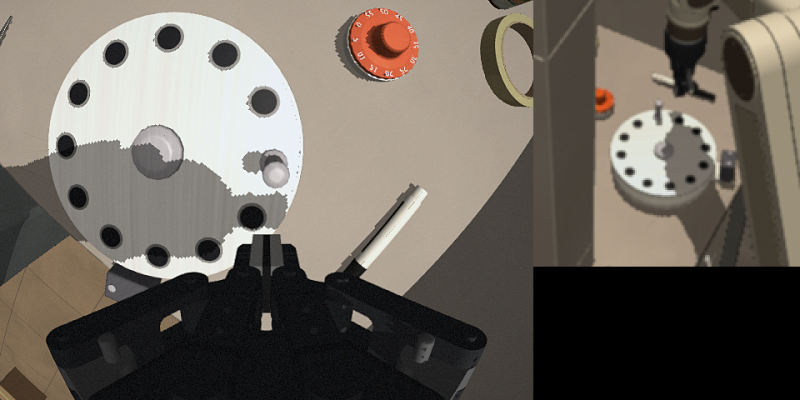

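The wrist view (shown at 0.83 scale) has the whole disc. The hub is near (157,152), the post head is at (275,170), and a corner of the dark tab shows at (130,282). The side view shows the arm clear of everything. I'll fit the well ring to get the axle position.

```bash
cat >> h.py <<'E'
def wells(w,cam='wrist',hub=(.482,-.330),thr=75):
    "fit centre, radius and well phase on the face from dark blobs near the r=80 ring"
    g=cv2.cvtColor(w,cv2.COLOR_RGB2GRAY); n,l,s,c=cv2.connectedComponentsWithStats((g<thr).astype(np.uint8))
    P=[]
    for i in range(1,n):
        if 40<s[i,4]<2500 and s[i,4]>.6*s[i,2]*s[i,3] and .5<s[i,2]/s[i,3]<2:
            p=onz(cam,c[i],.05)[:2]
            if abs(np.hypot(*(p-hub))-.08)<.015: P.append(p)
    return np.array(P)
def fitc(P):
    x=np.linalg.lstsq(np.c_[2*P,np.ones(len(P))],(P**2).sum(1),rcond=None)[0]
    return x[:2],np.sqrt(x[2]+x[:2]@x[:2])
def phase(P,c,tabang):
    a=np.degrees(np.arctan2(*(P-c).T[::-1]))
    ph=np.degrees(np.angle(np.exp(12j*np.radians(a)).mean()))/12
    k=set(np.round((a-ph)/30).astype(int)%12); miss=[(ph+30*j)%360 for j in range(12) if j not in k]
    return [round((m-tabang)%360,1) for m in miss]
E
python3 - <<'E'
from h import *
w=np.load('w1.npy');P=wells(w);print(len(P));c,r=fitc(P);print(c,r)
a=np.degrees(np.arctan2(*(P-c).T[::-1]));print(np.sort(a).round(1))
print('gaps (post) rel tab 203:',phase(P,c,203.2))
print('post head',onz('wrist',(275*1.2,172*1.2),.097), 'hub',onz('wrist',(157*1.2,148*1.2),.06),'tab corner-ish',onz('wrist',(112*1.2,263*1.2),.052),onz('wrist',(106*1.2,287*1.2),.052))
E
```

```text
11
[ 0.48556711 -0.33470596] 0.0812333765757703
[-175.8 -146.1 -116.2  -86.1  -26.1    4.1   34.2   64.2   94.3  124.9
  154.3]
gaps (post) rel tab 203: [np.float64(101.0)]
post head [ 0.53181374 -0.40064031  0.097     ] hub [ 0.48968268 -0.33452182  0.06      ] tab corner-ish [ 0.38519559 -0.3536689   0.052     ] [ 0.35925177 -0.36048017  0.052     ]
```

jog_arm(
  deltas=[
    [[-8,3,24,0,0,0,0],[-4,1,21,0,0,0,0],[0,0,0,0,0,0,0]],
  ],
)

```text
clock: 2.6
eef_pos: [0.4942, -0.4355, 0.08]
tool_rot: [0.939, 0.343, 0.004, 0.011]
ft_force: [-0.7, 0.3, 0.2]
grip_width: -0.0
```

```bash
python3 - <<'E'
from h import *
to([.530,-.399,.068])
E
```

```text
t 2.6 pos [ 0.4942 -0.4355  0.08  ] yaw 40.1 tilt z [ 0.015 -0.019 -1.   ] delta tool mm [50.9 -5.1 11.8] F [-0.7  0.3  0.2] w -0.0
```

```bash
python3 - <<'E'
from h import *
o=get_obs();print(o['joint_pos'].round(3),o['joint_vel'].round(3),o['tau'].round(1),o['ft_force'],o['ft_torque'].round(2))
E
```

```text
[-0.72   0.628  0.2    1.12  -0.004  1.721] [-0.015 -0.049  0.042  0.038 -0.002 -0.001] [  0.2 -53.7  24.6  -0.8  -0.   -0. ] [-0.68438091  0.29416499  0.20258589] [ 0.05  0.03 -0.  ]
```

jog_arm(
  deltas=[
    [[0,0,8,0,0,0,0],[0,0,0,0,0,0,0]],
  ],
)

```text
clock: 2.8
eef_pos: [0.4941, -0.4379, 0.0759]
tool_rot: [0.94, 0.341, 0.005, 0.014]
ft_force: [0.0, 0.4, 0.4]
grip_width: -0.0
```

```bash
python3 - <<'E'
from h import *
to([.530,-.399,.068])
E
```

```text
t 2.8 pos [ 0.4941 -0.4379  0.0759] yaw 39.9 tilt z [ 0.018 -0.022 -1.   ] delta tool mm [52.5 -7.   7.7] F [0.  0.4 0.4] w -0.0
```

jog_arm(
  deltas=[
    [[12,-2,2,1.6,0,0,0],[14,-2,2,0,0,0,0],[14,-1.5,1,0,0,0,0],[14,-1.5,0,0,0,0,0],[14,-2,0,0,0,0,0]],
  ],
)

```text
clock: 3.3
eef_pos: [0.5437, -0.3884, 0.077]
tool_rot: [0.941, 0.339, 0.002, 0.005]
ft_force: [0.1, 0.8, -0.3]
grip_width: 0.0002
```

```bash
python3 - <<'E'
from h import *
to([.530,-.399,.068])
E
```

```text
t 3.3 pos [ 0.5437 -0.3884  0.077 ] yaw 39.7 tilt z [ 0.007 -0.008 -1.   ] delta tool mm [-17.3  -0.7   8.9] F [ 0.1  0.8 -0.3] w 0.0
```

jog_arm(
  deltas=[
    [[-4,0,-30,0,0,0,0],[-4,0,-25,0,0,0,0],[0,0,0,0,0,0,0]],
  ],
)

```text
clock: 3.6
eef_pos: [0.5407, -0.3869, 0.1324]
tool_rot: [0.939, 0.343, 0.002, 0.004]
ft_force: [0.9, 0.1, 0.6]
grip_width: 0.0001
```

```bash
cat > trk.py <<'E'
from h import *
def look(n=2,gap=None):
    for i in range(n):
        t=float(get_obs()['clock']);w=camera('wrist')
        P=wells(w,hub=(.485,-.333));c,r=fitc(P)
        print('t',round(t,3),'n',len(P),'c',c.round(4),'r',r.round(4),'gaps-203',phase(P,c if len(P)>8 else np.array([.485,-.333]),203.2))
    return w
E
python3 - <<'E'
from trk import *
to([.499,-.3725,.12])
w=look(3);s=camera('side');np.save('w2.npy',w)
cv2.imwrite('pics/w2.png',cv2.resize(np.hstack([w,s])[:,:,::-1],(800,300),interpolation=cv2.INTER_AREA))
E
```

```text
t 3.6 pos [ 0.5407 -0.3869  0.1324] yaw 40.1 tilt z [ 0.006 -0.005 -1.   ] delta tool mm [-22.6 -38.   12.1] F [0.9 0.1 0.6] w 0.0
t 3.6 n 7 c [ 0.4866 -0.3323] r 0.0792 gaps-203 [np.float64(166.9), np.float64(346.9), np.float64(16.9), np.float64(46.9), np.float64(76.9)]
t 3.65 n 7 c [ 0.4858 -0.333 ] r 0.0795 gaps-203 [np.float64(173.3), np.float64(353.3), np.float64(23.3), np.float64(53.3), np.float64(83.3)]
t 3.7 n 7 c [ 0.4857 -0.3332] r 0.0797 gaps-203 [np.float64(179.6), np.float64(359.6), np.float64(29.6), np.float64(59.6), np.float64(89.6)]
```

View pics/w2.png

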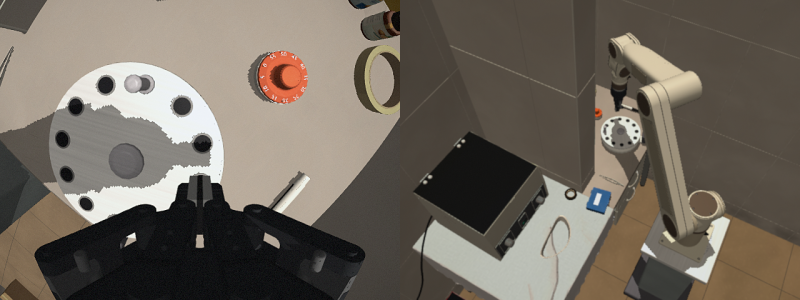

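The wrist view shows the post at (133,84) of the display, on the far side from the tab. The carousel is turning about 127°/s (2.2 rad/s) counter-clockwise, so the flick worked. I'll move to hover over the braking spot and track it.

jog_arm(
  deltas=[
    [[-8,-13,4,0,0,0,0],[-8,-13,4,0,0,0,0],[-6,-11,3,0,0,0,0],[0,0,0,0,0,0,0],[0,0,0,0,0,0,0]],
  ],
)

```text
clock: 4.3
eef_pos: [0.4933, -0.3683, 0.1078]
tool_rot: [0.939, 0.343, -0.004, -0.005]
ft_force: [0.6, -0.1, 0.4]
grip_width: 0.0
```

```bash
python3 - <<'E'
from trk import *
to([.499,-.3725,.065])
w=look(6);np.save('w3.npy',w)
cv2.imwrite('pics/w3.png',w[:,:,::-1])
E
```

```text
t 4.3 pos [ 0.4933 -0.3683  0.1078] yaw 40.1 tilt z [-0.011  0.007 -1.   ] delta tool mm [ 1.8  7.4 42.8] F [ 0.6 -0.1  0.4] w 0.0
t 4.3 n 7 c [ 0.4865 -0.3331] r 0.08 gaps-203 [np.float64(254.7), np.float64(344.7), np.float64(14.7), np.float64(44.7), np.float64(134.7)]
t 4.35 n 7 c [ 0.487  -0.3335] r 0.0801 gaps-203 [np.float64(260.8), np.float64(350.8), np.float64(20.8), np.float64(50.8), np.float64(140.8)]
t 4.4 n 7 c [ 0.487  -0.3334] r 0.0801 gaps-203 [np.float64(146.9), np.float64(266.9), np.float64(356.9), np.float64(26.9), np.float64(56.9)]
t 4.45 n 8 c [ 0.4867 -0.3332] r 0.08 gaps-203 [np.float64(273.1), np.float64(3.1), np.float64(33.1), np.float64(63.1)]
t 4.5 n 6 c [ 0.4865 -0.3332] r 0.08 gaps-203 [np.float64(279.2), np.float64(339.2), np.float64(9.2), np.float64(39.2), np.float64(69.2), np.float64(129.2)]
t 4.55 n 7 c [ 0.4864 -0.3332] r 0.0801 gaps-203 [np.float64(285.6), np.float64(345.6), np.float64(15.6), np.float64(45.6), np.float64(135.6)]
```

View pics/w3.png

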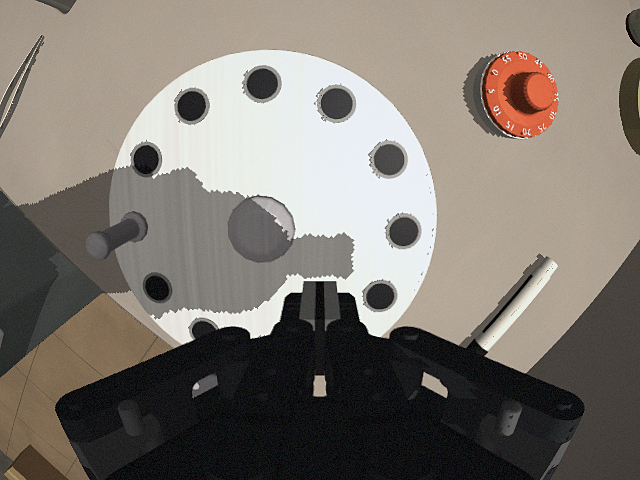

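jog_arm(
  deltas=[
    [[1,4,12,-0.4,0,0,0],[1,3,12,-0.3,0,0,0],[0,0,8,0,0,0,0],[0,0,0,0,0,0,0],[0,0,0,0,0,0,0]],
  ],
)

```text
clock: 5.1
eef_pos: [0.5017, -0.3736, 0.0759]
tool_rot: [0.939, 0.343, -0.0, 0.003]
ft_force: [-0.1, -0.2, 0.0]
grip_width: -0.0003
```

```bash
python3 - <<'E'
from trk import *
to([.499,-.3725,.058]);w=look(3);to([.499,-.3725,.058])
E
```

```text
t 5.1 pos [ 0.5017 -0.3736  0.0759] yaw 40.1 tilt z [ 0.001 -0.005 -1.   ] delta tool mm [-1.3 -2.7 17.9] F [-0.1 -0.2  0. ] w -0.0
t 5.1 n 8 c [ 0.4866 -0.3331] r 0.0799 gaps-203 [np.float64(142.5), np.float64(352.5), np.float64(22.5), np.float64(52.5)]
t 5.15 n 9 c [ 0.4866 -0.3331] r 0.0799 gaps-203 [np.float64(358.7), np.float64(28.7), np.float64(58.7)]
t 5.2 n 8 c [ 0.4867 -0.3332] r 0.08 gaps-203 [np.float64(334.4), np.float64(4.4), np.float64(34.4), np.float64(64.4)]
t 5.25 pos [ 0.5019 -0.3738  0.0764] yaw 40.1 tilt z [ 0.002 -0.006 -1.   ] delta tool mm [-1.3 -3.  18.4] F [ 0.4 -0.4  0.4] w -0.0
```

jog_arm(
  deltas=[
    [[0,-1,6,0.2,0,0,0],[0,0,5,0,0,0,0],[0,0,3,0,0,0,0],[0,0,0,0,0,0,0],[0,0,0,0,0,0,0]],
  ],
)

```text
clock: 5.75
eef_pos: [0.5015, -0.3734, 0.0621]
tool_rot: [0.939, 0.343, -0.0, 0.002]
ft_force: [-0.6, -0.1, -0.3]
grip_width: 0.0001
```

```bash
python3 - <<'E'
from trk import *
to([.501,-.3728,.058]);w=look(3);to([.501,-.3728,.058])
E
```

```text
t 5.75 pos [ 0.5015 -0.3734  0.0621] yaw 40.1 tilt z [ 0.    -0.004 -1.   ] delta tool mm [-0.  -0.8  4.1] F [-0.6 -0.1 -0.3] w 0.0
t 5.75 n 8 c [ 0.4866 -0.3328] r 0.0797 gaps-203 [np.float64(340.1), np.float64(10.1), np.float64(40.1), np.float64(70.1)]
t 5.8 n 7 c [ 0.4867 -0.3331] r 0.0799 gaps-203 [np.float64(346.0), np.float64(16.0), np.float64(46.0), np.float64(76.0), np.float64(136.0)]
t 5.85 n 7 c [ 0.4867 -0.3332] r 0.08 gaps-203 [np.float64(141.8), np.float64(351.8), np.float64(21.8), np.float64(51.8), np.float64(81.8)]
t 5.9 pos [ 0.5017 -0.3735  0.0624] yaw 40.1 tilt z [ 0.001 -0.004 -1.   ] delta tool mm [-0.1 -1.   4.4] F [ 0.1 -0.6  0.5] w 0.0
```

jog_arm(
  deltas=[
    [[0,0,-12,0,0,0,0],[0,0,-10,0,0,0,0],[0,0,0,0,0,0,0],[0,0,0,0,0,0,0],[0,0,0,0,0,0,0]],
  ],
)

```text
clock: 6.4
eef_pos: [0.5026, -0.3741, 0.0883]
tool_rot: [0.939, 0.343, 0.001, 0.004]
ft_force: [-0.3, -0.1, -0.2]
grip_width: 0.0002
```

jog_arm(
  deltas=[
    [[0,0,0,0,0,0,0],[0,0,0,0,0,0,0],[0,0,0,0,0,0,0],[0,0,0,0,0,0,0],[0,0,0,0,0,0,0]],
  ],
)

```text
clock: 6.9
eef_pos: [0.502, -0.3736, 0.0872]
tool_rot: [0.939, 0.343, 0.0, 0.003]
ft_force: [0.8, 0.5, -0.2]
grip_width: 0.0002
```

```bash
python3 - <<'E'
from trk import *
to([.501,-.3728,.058]);w=look(2);to([.501,-.3728,.058])
E
```

```text
t 6.9 pos [ 0.502  -0.3736  0.0872] yaw 40.1 tilt z [ 0.002 -0.005 -1.   ] delta tool mm [-0.2 -1.4 29.2] F [ 0.8  0.5 -0.2] w 0.0
t 6.9 n 7 c [ 0.4866 -0.3331] r 0.08 gaps-203 [np.float64(143.9), np.float64(203.9), np.float64(353.9), np.float64(23.9), np.float64(53.9)]
t 6.95 n 8 c [ 0.4866 -0.3331] r 0.0799 gaps-203 [np.float64(209.6), np.float64(359.6), np.float64(29.6), np.float64(59.6)]
t 7.0 pos [ 0.502  -0.3736  0.0872] yaw 40.1 tilt z [ 0.002 -0.005 -1.   ] delta tool mm [-0.2 -1.4 29.2] F [-0.2 -0.5 -0.5] w -0.0
```

jog_arm(
  deltas=[
    [[0,0,0,0,0,0,0],[0,0,0,0,0,0,0],[0,0,0,0,0,0,0],[0,0,0,0,0,0,0],[0,0,0,0,0,0,0]],
  ],
)

```text
clock: 7.5
eef_pos: [0.502, -0.3736, 0.0872]
tool_rot: [0.939, 0.343, 0.0, 0.003]
ft_force: [-0.4, -0.1, -0.5]
grip_width: -0.0
```

jog_arm(
  deltas=[
    [[0,0,0,0,0,0,0],[0,0,0,0,0,0,0],[0,0,0,0,0,0,0],[0,0,0,0,0,0,0],[0,0,0,0,0,0,0]],
  ],
)

```text
clock: 8.0
eef_pos: [0.502, -0.3736, 0.0872]
tool_rot: [0.939, 0.343, 0.0, 0.003]
ft_force: [-0.8, 0.2, 0.0]
grip_width: 0.0001
```

jog_arm(
  deltas=[
    [[0,0,0,0,0,0,0],[0,0,0,0,0,0,0],[0,0,0,0,0,0,0],[0,0,0,0,0,0,0],[0,0,0,0,0,0,0]],
  ],
)

```text
clock: 8.5
eef_pos: [0.502, -0.3736, 0.0872]
tool_rot: [0.939, 0.343, 0.0, 0.003]
ft_force: [0.7, 0.2, 0.0]
grip_width: 0.0001
```

jog_arm(
  deltas=[
    [[0,0,0,0,0,0,0],[0,0,0,0,0,0,0],[0,0,0,0,0,0,0],[0,0,0,0,0,0,0],[0,0,0,0,0,0,0]],
  ],
)

```text
clock: 9.0
eef_pos: [0.502, -0.3736, 0.0872]
tool_rot: [0.939, 0.343, 0.0, 0.003]
ft_force: [-0.2, -0.2, -0.3]
grip_width: 0.0005
```

jog_arm(
  deltas=[
    [[0,0,0,0,0,0,0],[0,0,0,0,0,0,0],[0,0,0,0,0,0,0],[0,0,0,0,0,0,0],[0,0,0,0,0,0,0]],
  ],
)

```text
clock: 9.5
eef_pos: [0.502, -0.3736, 0.0872]
tool_rot: [0.939, 0.343, 0.0, 0.003]
ft_force: [-0.6, -0.1, -0.5]
grip_width: 0.0001
```

jog_arm(
  deltas=[
    [[0,0,0,0,0,0,0],[0,0,0,0,0,0,0],[0,0,0,0,0,0,0],[0,0,0,0,0,0,0],[0,0,0,0,0,0,0]],
  ],
)

```text
clock: 10.0
eef_pos: [0.502, -0.3737, 0.0872]
tool_rot: [0.939, 0.343, 0.0, 0.003]
ft_force: [-0.1, 0.2, 0.9]
grip_width: 0.0004
```

jog_arm(
  deltas=[
    [[0,0,0,0,0,0,0],[0,0,0,0,0,0,0],[0,0,0,0,0,0,0],[0,0,0,0,0,0,0],[0,0,0,0,0,0,0]],
  ],
)

```text
clock: 10.5
eef_pos: [0.502, -0.3737, 0.0872]
tool_rot: [0.939, 0.343, 0.0, 0.003]
ft_force: [-0.2, -0.4, 0.4]
grip_width: 0.0001
```

jog_arm(
  deltas=[
    [[0,0,0,0,0,0,0],[0,0,0,0,0,0,0],[0,0,0,0,0,0,0],[0,0,0,0,0,0,0],[0,0,0,0,0,0,0]],
  ],
)

```text
clock: 11.0
eef_pos: [0.502, -0.3736, 0.0872]
tool_rot: [0.939, 0.343, 0.0, 0.003]
ft_force: [-0.6, -0.1, 0.5]
grip_width: -0.0001
```

```bash
python3 - <<'E'
from trk import *
w=look(4);to([.501,-.3728,.058])
E
```

```text
t 11.0 n 6 c [ 0.4865 -0.3333] r 0.08 gaps-203 [np.float64(283.0), np.float64(343.0), np.float64(13.0), np.float64(43.0), np.float64(73.0), np.float64(133.0)]
t 11.05 n 6 c [ 0.4866 -0.3332] r 0.08 gaps-203 [np.float64(288.0), np.float64(348.0), np.float64(18.0), np.float64(48.0), np.float64(78.0), np.float64(138.0)]
t 11.1 n 8 c [ 0.4865 -0.3332] r 0.0799 gaps-203 [np.float64(293.2), np.float64(353.2), np.float64(23.2), np.float64(53.2)]
t 11.15 n 8 c [ 0.4866 -0.3331] r 0.0799 gaps-203 [np.float64(298.1), np.float64(358.1), np.float64(28.1), np.float64(58.1)]
t 11.2 pos [ 0.502  -0.3736  0.0872] yaw 40.1 tilt z [ 0.002 -0.005 -1.   ] delta tool mm [-0.2 -1.4 29.2] F [-0.   0.3 -0.8] w -0.0
```

jog_arm(
  deltas=[
    [[0,0,0,0,0,0,0],[0,0,0,0,0,0,0],[0,0,0,0,0,0,0],[0,0,0,0,0,0,0],[0,0,0,0,0,0,0]],
  ],
)

```text
clock: 11.7
eef_pos: [0.502, -0.3737, 0.0872]
tool_rot: [0.939, 0.343, 0.0, 0.003]
ft_force: [0.7, -0.0, 0.2]
grip_width: -0.0
```

jog_arm(
  deltas=[
    [[0,0,0,0,0,0,0],[0,0,0,0,0,0,0],[0,0,0,0,0,0,0],[0,0,0,0,0,0,0],[0,0,0,0,0,0,0]],
  ],
)

```text
clock: 12.2
eef_pos: [0.502, -0.3737, 0.0872]
tool_rot: [0.939, 0.343, 0.0, 0.003]
ft_force: [-0.1, 0.3, 0.1]
grip_width: -0.0001
```

jog_arm(
  deltas=[
    [[0,0,0,0,0,0,0],[0,0,0,0,0,0,0],[0,0,0,0,0,0,0],[0,0,0,0,0,0,0],[0,0,0,0,0,0,0]],
  ],
)

```text
clock: 12.7
eef_pos: [0.502, -0.3737, 0.0872]
tool_rot: [0.939, 0.343, 0.0, 0.003]
ft_force: [-0.1, 0.0, -0.2]
grip_width: 0.0001
```

jog_arm(
  deltas=[
    [[0,0,0,0,0,0,0],[0,0,0,0,0,0,0],[0,0,0,0,0,0,0],[0,0,0,0,0,0,0],[0,0,0,0,0,0,0]],
  ],
)

```text
clock: 13.2
eef_pos: [0.502, -0.3736, 0.0872]
tool_rot: [0.939, 0.343, 0.0, 0.003]
ft_force: [-0.3, -0.0, -0.5]
grip_width: -0.0001
```

jog_arm(
  deltas=[
    [[0,0,0,0,0,0,0],[0,0,0,0,0,0,0],[0,0,0,0,0,0,0],[0,0,0,0,0,0,0],[0,0,0,0,0,0,0]],
  ],
)

```text
clock: 13.7
eef_pos: [0.502, -0.3737, 0.0872]
tool_rot: [0.939, 0.343, 0.0, 0.003]
ft_force: [-0.7, -0.2, 0.1]
grip_width: 0.0002
```

jog_arm(
  deltas=[
    [[0,0,0,0,0,0,0],[0,0,0,0,0,0,0],[0,0,0,0,0,0,0],[0,0,0,0,0,0,0],[0,0,0,0,0,0,0]],
  ],
)

```text
clock: 14.2
eef_pos: [0.502, -0.3736, 0.0872]
tool_rot: [0.939, 0.343, 0.0, 0.003]
ft_force: [-0.4, -0.7, -0.7]
grip_width: 0.0003
```

jog_arm(
  deltas=[
    [[0,0,0,0,0,0,0],[0,0,0,0,0,0,0],[0,0,0,0,0,0,0],[0,0,0,0,0,0,0],[0,0,0,0,0,0,0]],
  ],
)

```text
clock: 14.7
eef_pos: [0.502, -0.3736, 0.0872]
tool_rot: [0.939, 0.343, 0.0, 0.003]
ft_force: [-0.5, 0.5, 0.1]
grip_width: 0.0
```

jog_arm(
  deltas=[
    [[0,0,0,0,0,0,0],[0,0,0,0,0,0,0],[0,0,0,0,0,0,0],[0,0,0,0,0,0,0],[0,0,0,0,0,0,0]],
  ],
)

```text
clock: 15.2
eef_pos: [0.502, -0.3736, 0.0872]
tool_rot: [0.939, 0.343, 0.0, 0.003]
ft_force: [-0.1, 0.4, -0.5]
grip_width: 0.0003
```

jog_arm(
  deltas=[
    [[0,0,0,0,0,0,0],[0,0,0,0,0,0,0],[0,0,0,0,0,0,0],[0,0,0,0,0,0,0],[0,0,0,0,0,0,0]],
  ],
)

```text
clock: 15.7
eef_pos: [0.502, -0.3737, 0.0872]
tool_rot: [0.939, 0.343, 0.0, 0.003]
ft_force: [-0.5, -0.9, 0.4]
grip_width: -0.0004
```

jog_arm(
  deltas=[
    [[0,0,0,0,0,0,0],[0,0,0,0,0,0,0],[0,0,0,0,0,0,0],[0,0,0,0,0,0,0],[0,0,0,0,0,0,0]],
  ],
)

```text
clock: 16.2
eef_pos: [0.502, -0.3736, 0.0872]
tool_rot: [0.939, 0.343, 0.0, 0.003]
ft_force: [1.2, 0.6, -0.9]
grip_width: 0.0001
```

jog_arm(
  deltas=[
    [[0,0,0,0,0,0,0],[0,0,0,0,0,0,0],[0,0,0,0,0,0,0],[0,0,0,0,0,0,0],[0,0,0,0,0,0,0]],
  ],
)

```text
clock: 16.7
eef_pos: [0.502, -0.3736, 0.0872]
tool_rot: [0.939, 0.343, 0.0, 0.003]
ft_force: [-1.2, 0.8, -0.5]
grip_width: 0.0
```

jog_arm(
  deltas=[
    [[0,0,0,0,0,0,0],[0,0,0,0,0,0,0],[0,0,0,0,0,0,0],[0,0,0,0,0,0,0],[0,0,0,0,0,0,0]],
  ],
)

```text
clock: 17.2
eef_pos: [0.502, -0.3737, 0.0872]
tool_rot: [0.939, 0.343, 0.0, 0.003]
ft_force: [-0.4, 0.3, 0.0]
grip_width: 0.0001
```

```bash
python3 - <<'E'
from trk import *
w=look(4);to([.501,-.3728,.058])
a=np.load('w1.npy')[290:390,90:240]
cv2.imwrite('pics/tab.png',cv2.resize(a[:,:,::-1],None,fx=4,fy=4,interpolation=cv2.INTER_CUBIC))
E
```

```text
t 17.2 n 7 c [ 0.4865 -0.3331] r 0.08 gaps-203 [np.float64(336.5), np.float64(6.5), np.float64(36.5), np.float64(66.5), np.float64(126.5)]
t 17.25 n 7 c [ 0.4866 -0.3332] r 0.08 gaps-203 [np.float64(340.6), np.float64(10.6), np.float64(40.6), np.float64(70.6), np.float64(130.6)]
t 17.3 n 7 c [ 0.4865 -0.3332] r 0.08 gaps-203 [np.float64(344.7), np.float64(14.7), np.float64(44.7), np.float64(74.7), np.float64(134.7)]
t 17.35 n 7 c [ 0.4866 -0.3332] r 0.08 gaps-203 [np.float64(348.8), np.float64(18.8), np.float64(48.8), np.float64(78.8), np.float64(138.8)]
t 17.4 pos [ 0.502  -0.3737  0.0872] yaw 40.1 tilt z [ 0.002 -0.005 -1.   ] delta tool mm [-0.2 -1.5 29.2] F [-0.5 -0.5  0.1] w 0.0
```

View pics/tab.png

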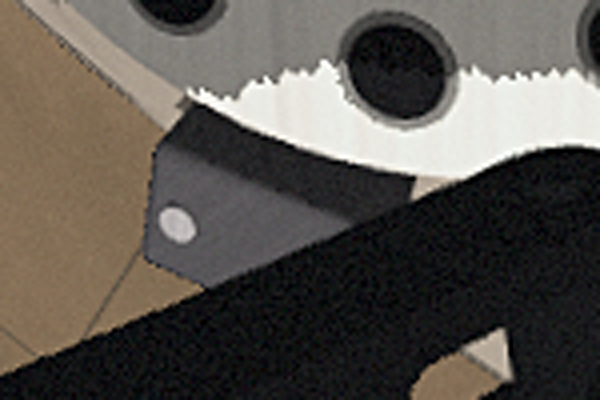

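jog_arm(
  deltas=[
    [[0,-1,11,0.1,0,0,0],[0,0,10,0,0,0,0],[0,0,5,0,0,0,0],[0,0,0,0,0,0,0],[0,0,0,0,0,0,0]],
  ],
)

```text
clock: 17.9
eef_pos: [0.5006, -0.3724, 0.0576]
tool_rot: [0.939, 0.343, -0.001, 0.001]
ft_force: [0.1, -0.2, 0.2]
grip_width: 0.0002
```

```bash
python3 - <<'E'
from trk import *
w=look(3);to([.501,-.3728,.050])
# tab edge with w1 camera pose
import h
T0=dict(eef_pos=np.array([.501,-.4174,.1141]),tool_rot=np.array([.938,.345,.001,.004]))
h.get_obs=lambda:T0
p=[h.onz('wrist',(90+u/4,290+v/4),.052)[:2] for u,v in((158,148),(350,220),(147,258))]
hub=np.array([.4866,-.3332])
d=p[1]-p[0];print([x.round(4) for x in p],'edge->tab ang',np.degrees(np.arctan2(d[1],d[0]))%360-90)
for s in(90,-90):
    a=np.degrees(np.arctan2(d[1],d[0]))+s;u=np.array([np.cos(np.radians(a)),np.sin(np.radians(a))]);n=np.array([-u[1],u[0]])
    print(a%360,[(float(((x-hub)@u).round(4)),float(((x-hub)@n).round(4))) for x in p])
E
```

```text
t 17.9 n 7 c [ 0.4866 -0.3327] r 0.0797 gaps-203 [np.float64(183.3), np.float64(333.3), np.float64(3.3), np.float64(33.3), np.float64(63.3)]
t 17.95 n 7 c [ 0.4868 -0.3329] r 0.0799 gaps-203 [np.float64(187.2), np.float64(337.2), np.float64(7.2), np.float64(37.2), np.float64(67.2)]
t 18.0 n 7 c [ 0.4867 -0.333 ] r 0.0798 gaps-203 [np.float64(191.2), np.float64(341.2), np.float64(11.2), np.float64(41.2), np.float64(71.2)]
t 18.05 pos [ 0.501  -0.3726  0.0583] yaw 40.1 tilt z [-0.    -0.003 -1.   ] delta tool mm [-0.1  0.1  8.3] F [ 0.4  0.3 -0. ] w 0.0
[array([ 0.3774, -0.3533]), array([ 0.3913, -0.3872]), array([ 0.3543, -0.3623])] edge->tab ang 202.3125011849188
22.312501184918773 [(-0.1087, 0.0229), (-0.1087, -0.0138), (-0.1334, 0.0233)]
202.31250118491877 [(0.1087, -0.0229), (0.1087, 0.0138), (0.1334, -0.0233)]
```

jog_arm(
  deltas=[
    [[0,0,0,0,0,0,0],[0,0,0,0,0,0,0],[0,0,0,0,0,0,0],[0,0,0,0,0,0,0],[0,0,0,0,0,0,0]],
  ],
)

```text
clock: 18.55
eef_pos: [0.5019, -0.3733, 0.0598]
tool_rot: [0.939, 0.343, 0.0, 0.003]
ft_force: [-0.5, 0.4, -0.6]
grip_width: -0.0002
```

jog_arm(
  deltas=[
    [[0,0,0,0,0,0,0],[0,0,0,0,0,0,0],[0,0,0,0,0,0,0],[0,0,0,0,0,0,0],[0,0,0,0,0,0,0]],
  ],
)

```text
clock: 19.05
eef_pos: [0.5018, -0.3733, 0.0598]
tool_rot: [0.939, 0.343, 0.0, 0.003]
ft_force: [0.7, -0.7, 0.5]
grip_width: -0.0
```

jog_arm(
  deltas=[
    [[0,0,0,0,0,0,0],[0,0,0,0,0,0,0],[0,0,0,0,0,0,0],[0,0,0,0,0,0,0],[0,0,0,0,0,0,0]],
  ],
)

```text
clock: 19.55
eef_pos: [0.5018, -0.3732, 0.0597]
tool_rot: [0.939, 0.343, 0.0, 0.002]
ft_force: [0.2, 0.2, -0.5]
grip_width: 0.0001
```

```bash
python3 - <<'E'
from trk import *
w=look(2);to([.501,-.3728,.050])
E
```

```text
t 19.55 n 7 c [ 0.4868 -0.3328] r 0.0795 gaps-203 [np.float64(311.7), np.float64(341.7), np.float64(11.7), np.float64(41.7), np.float64(71.7)]
t 19.6 n 6 c [ 0.4868 -0.333 ] r 0.0797 gaps-203 [np.float64(315.4), np.float64(345.4), np.float64(15.4), np.float64(45.4), np.float64(75.4), np.float64(135.4)]
t 19.65 pos [ 0.5018 -0.3733  0.0598] yaw 40.1 tilt z [ 0.002 -0.005 -1.   ] delta tool mm [-0.3 -0.9  9.7] F [-0.6 -0.1 -0.6] w -0.0
```

jog_arm(
  deltas=[
    [[0,0,0,0,0,0,0],[0,0,0,0,0,0,0],[0,0,0,0,0,0,0],[0,0,0,0,0,0,0],[0,0,16,0,0,0,0]],
  ],
)

```text
clock: 20.15
eef_pos: [0.5049, -0.3747, 0.0493]
tool_rot: [0.939, 0.343, 0.003, 0.005]
ft_force: [-18.5, 31.5, 104.0]
grip_width: 0.0
```

jog_arm(
  deltas=[
    [[0,0,5,0,0,0,0],[0,0,4,0,0,0,0]],
  ],
)

```text
clock: 20.35
eef_pos: [0.5092, -0.3744, 0.0501]
tool_rot: [0.939, 0.344, 0.009, 0.008]
ft_force: [-3.4, 3.6, 9.9]
grip_width: -0.0003
```

```bash
python3 - <<'E'
from trk import *
to([.501,-.3728,.050]);w=look(3);to([.501,-.3728,.050])
E
```

```text
t 20.35 pos [ 0.5092 -0.3744  0.0501] yaw 40.3 tilt z [ 0.022 -0.01  -1.   ] delta tool mm [-5.2 -6.5 -0.1] F [-3.4  3.6  9.9] w -0.0
t 20.35 n 7 c [ 0.4869 -0.3329] r 0.0798 gaps-203 [np.float64(331.3), np.float64(1.3), np.float64(31.3), np.float64(61.3), np.float64(91.3)]
t 20.4 n 7 c [ 0.4864 -0.333 ] r 0.0799 gaps-203 [np.float64(331.8), np.float64(1.8), np.float64(31.8), np.float64(61.8), np.float64(91.8)]
t 20.45 n 7 c [ 0.4865 -0.3331] r 0.0799 gaps-203 [np.float64(331.6), np.float64(1.6), np.float64(31.6), np.float64(61.6), np.float64(91.6)]
t 20.5 pos [ 0.5093 -0.3745  0.0501] yaw 40.3 tilt z [ 0.022 -0.01  -1.   ] delta tool mm [-5.2 -6.6 -0.1] F [-2.4  4.9 15.8] w -0.0
```

jog_arm(
  deltas=[
    [[0,0,-12,0,0,0,0],[0,0,-30,0,0,0,0],[0,0,-45,0,0,0,0],[-20,10,-40,0,0,0,0],[0,0,0,0,0,0,0]],
  ],
)

```text
clock: 21.0
eef_pos: [0.4973, -0.3934, 0.1835]
tool_rot: [0.939, 0.345, 0.008, 0.009]
ft_force: [0.2, -1.4, 0.8]
grip_width: 0.0
```

```bash
python3 - <<'E'
from trk import *
to([.45,-.45,.20]);w=look(2);s=camera('scene');d=camera('side');to([.45,-.45,.20])
cv2.imwrite('pics/end.png',np.hstack([cv2.resize(w,(480,360)),cv2.resize(d[150:270,295:395],(300,360),interpolation=cv2.INTER_CUBIC)])[:,:,::-1])
E
```

```text
t 21.0 pos [ 0.4973 -0.3934  0.1835] yaw 40.4 tilt z [ 0.021 -0.011 -1.   ] delta tool mm [-72.5  12.8 -16.9] F [ 0.2 -1.4  0.8] w 0.0
t 21.0 n 11 c [ 0.4862 -0.3309] r 0.0794 gaps-203 [np.float64(357.5)]
t 21.05 n 11 c [ 0.4854 -0.3316] r 0.0794 gaps-203 [np.float64(357.0)]
t 21.2 pos [ 0.4948 -0.3886  0.1748] yaw 40.5 tilt z [ 0.01 -0.   -1.  ] delta tool mm [-73.8  17.8 -25.6] F [-0.4 -0.9 -1.3] w 0.0
```

View pics/end.png

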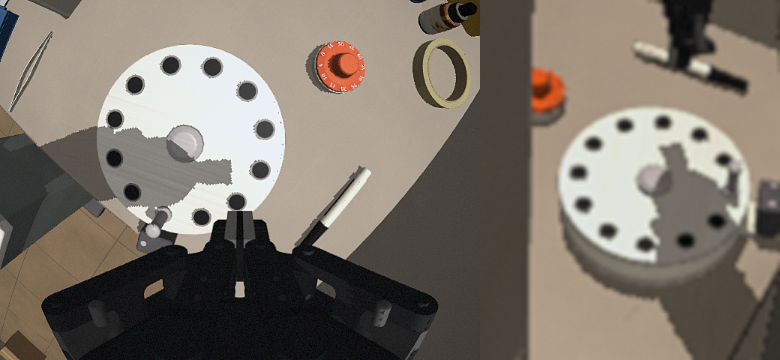

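The post now stands in front of the tab: wrist view near (155,225), just inside the tab, and the side view agrees. I'll check that it is still now that the arm has settled.

```bash
python3 - <<'E'
from trk import *
w=look(3)
E
```

```text
t 21.2 n 10 c [ 0.4862 -0.3328] r 0.0799 gaps-203 [np.float64(355.7), np.float64(55.7)]
t 21.25 n 10 c [ 0.4864 -0.3331] r 0.08 gaps-203 [np.float64(355.2), np.float64(55.2)]
t 21.3 n 10 c [ 0.4865 -0.3333] r 0.08 gaps-203 [np.float64(354.7), np.float64(54.7)]
```

jog_arm(
  deltas=[
    [[0,0,0,0,0,0,0],[0,0,0,0,0,0,0],[0,0,0,0,0,0,0],[0,0,0,0,0,0,0],[0,0,0,0,0,0,0]],
  ],
)

```text
clock: 21.85
eef_pos: [0.4939, -0.3865, 0.1705]
tool_rot: [0.938, 0.347, 0.003, -0.001]
ft_force: [1.2, -0.5, 0.3]
grip_width: 0.0002
```

```bash
python3 - <<'E'
from trk import *
w=look(3);to([.45,-.45,.20])
cv2.imwrite('pics/end2.png',cv2.resize(w[250:370,160:280,::-1],(480,480),interpolation=cv2.INTER_CUBIC))
E
```

```text
t 21.85 n 10 c [ 0.4864 -0.3333] r 0.08 gaps-203 [np.float64(350.1), np.float64(50.1)]
t 21.9 n 10 c [ 0.4865 -0.3333] r 0.0801 gaps-203 [np.float64(349.7), np.float64(49.7)]
t 21.95 n 10 c [ 0.4864 -0.3333] r 0.0801 gaps-203 [np.float64(349.3), np.float64(49.3)]
t 22.0 pos [ 0.4939 -0.3866  0.1707] yaw 40.6 tilt z [ 0.005  0.004 -1.   ] delta tool mm [-74.4  19.6 -29.7] F [ 0.2 -0.5  0.4] w 0.0
```

View pics/end2.png

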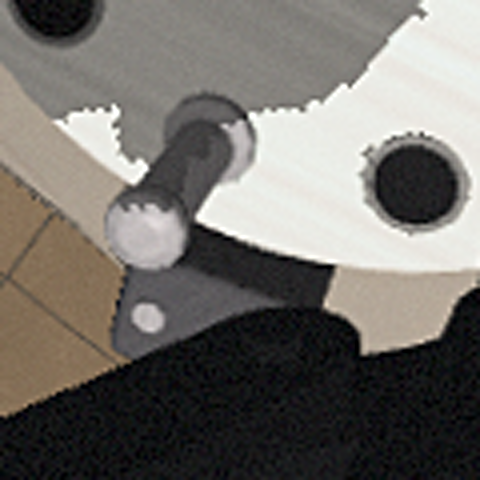

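The carousel stopped at the tab, but lifting the finger left it creeping clockwise at about 8°/s. A careful retry is needed: flick it counter-clockwise again, let it pass once, then brake more gently and ease the load off before lifting.

jog_arm(
  deltas=[
    [[-3,-33,14,0,0,7.5,0],[-7,-32,14,0,0,7.5,0],[-11,-31,14,0,0,7.5,0],[-15,-29,14,0,0,7.5,0],[0,0,0,0,0,0,0]],
  ],
)

```text
clock: 22.5
eef_pos: [0.3972, -0.2904, 0.1111]
tool_rot: [0.997, 0.081, 0.002, -0.002]
ft_force: [0.0, 0.1, -0.1]
grip_width: 0.0
```

```bash
python3 - <<'E'
from trk import *
to([.3995,-.294,.072])
E
```

```text
t 22.5 pos [ 0.3972 -0.2904  0.1111] yaw 9.3 tilt z [ 0.004  0.004 -1.   ] delta tool mm [ 1.5  4.1 39.1] F [ 0.   0.1 -0.1] w 0.0
```

jog_arm(
  deltas=[
    [[1,2,15,0,0,0,0],[1,2,14,0,0,0,0],[0,0,10,0,0,0,0]],
  ],
)

```text
clock: 22.8
eef_pos: [0.4015, -0.2949, 0.074]
tool_rot: [0.997, 0.082, 0.005, 0.0]
ft_force: [-0.0, 1.1, -0.7]
grip_width: 0.0003
```

```bash
python3 - <<'E'
from trk import *
t=float(get_obs()['clock']);a=np.radians(192.1-8.3*(t-22));P=np.array([.4865,-.3332])+.08*np.array([np.cos(a),np.sin(a)])
print(np.degrees(a),P);to([*P,.070]);print(get_obs()['joint_pos'].round(2))
E
```

```text
185.45999999999998 [ 0.40686297 -0.34081206]
t 22.8 pos [ 0.4015 -0.2949  0.074 ] yaw 9.4 tilt z [ 0.01  0.   -1.  ] delta tool mm [-2.3 46.2  4. ] F [-0.   1.1 -0.7] w 0.0
[-0.64  0.36 -0.27  0.93  0.01  2.34]
```

jog_arm(
  deltas=[
    [[0,7,1,0,0,0,0],[0,9,1,0,0,0,0],[0,9,0,0,0,0,0],[0,9,0,0,0,0,0],[0,9.5,0,0,0,0,0]],
  ],
)

```text
clock: 23.3
eef_pos: [0.4102, -0.3418, 0.0726]
tool_rot: [0.997, 0.083, 0.005, 0.001]
ft_force: [-0.7, 0.2, 1.3]
grip_width: -0.0003
```

jog_arm(
  deltas=[
    [[1,10,0,0,0,0,0]],
  ],
)

```text
clock: 23.4
eef_pos: [0.4132, -0.3529, 0.0731]
tool_rot: [0.997, 0.083, 0.006, 0.001]
ft_force: [-0.7, -0.7, -0.2]
grip_width: 0.0003
```

jog_arm(
  deltas=[
    [[0,-4,-25,0,0,0,0],[0,0,-25,0,0,0,0],[0,0,0,0,0,0,0]],
  ],
)

```text
clock: 23.7
eef_pos: [0.4126, -0.3527, 0.1241]
tool_rot: [0.997, 0.081, 0.006, 0.001]
ft_force: [0.9, 0.5, 0.4]
grip_width: 0.0001
```

```bash
python3 - <<'E'
from trk import *
w=look(4);to([.501,-.373,.12])
E
```

```text
t 23.7 n 9 c [ 0.4851 -0.3325] r 0.0796 gaps-203 [np.float64(160.6), np.float64(40.6), np.float64(100.6)]
t 23.75 n 8 c [ 0.4851 -0.3322] r 0.0797 gaps-203 [np.float64(165.1), np.float64(45.1), np.float64(75.1), np.float64(105.1)]
t 23.8 n 8 c [ 0.4849 -0.332 ] r 0.0795 gaps-203 [np.float64(169.7), np.float64(49.7), np.float64(79.7), np.float64(109.7)]
t 23.85 n 7 c [ 0.4857 -0.3327] r 0.08 gaps-203 [np.float64(144.2), np.float64(174.2), np.float64(54.2), np.float64(84.2), np.float64(114.2)]
t 23.9 pos [ 0.4101 -0.35    0.1198] yaw 9.4 tilt z [ 0.005  0.004 -1.   ] delta tool mm [86.  37.5  0.1] F [0.3 0.1 0.4] w 0.0
```

jog_arm(
  deltas=[
    [[22,9.5,0,0,0,0,0],[22,9.5,0,0,0,0,0],[22,9.5,0,0,0,0,0],[18,8,0,0,0,0,0],[0,0,0,0,0,0,0]],
  ],
)

```text
clock: 24.4
eef_pos: [0.4976, -0.3703, 0.1125]
tool_rot: [0.997, 0.081, -0.002, -0.006]
ft_force: [0.4, 0.5, -0.4]
grip_width: -0.0002
```

jog_arm(
  deltas=[
    [[0,0,0,0,0,0,0],[0,0,0,0,0,0,0]],
  ],
)

```text
clock: 24.6
eef_pos: [0.4956, -0.369, 0.1098]
tool_rot: [0.997, 0.081, -0.004, -0.008]
ft_force: [0.0, -0.2, 0.8]
grip_width: 0.0001
```

```bash
python3 - <<'E'
from trk import *
w=look(2);to([.501,-.373,.075])
cv2.imwrite('pics/w5.png',cv2.resize(w[:,:,::-1],(480,360)))
E
```

```text
t 24.6 n 7 c [ 0.4863 -0.3331] r 0.08 gaps-203 [np.float64(303.4), np.float64(333.4), np.float64(3.4), np.float64(33.4), np.float64(123.4)]
t 24.65 n 7 c [ 0.4866 -0.3333] r 0.0802 gaps-203 [np.float64(307.8), np.float64(337.8), np.float64(7.8), np.float64(37.8), np.float64(127.8)]
t 24.7 pos [ 0.4955 -0.3691  0.1102] yaw 9.3 tilt z [-0.01   0.014 -1.   ] delta tool mm [ 5.1  5.3 35.1] F [ 0.  -0.2  0.9] w 0.0
```

View pics/w5.png

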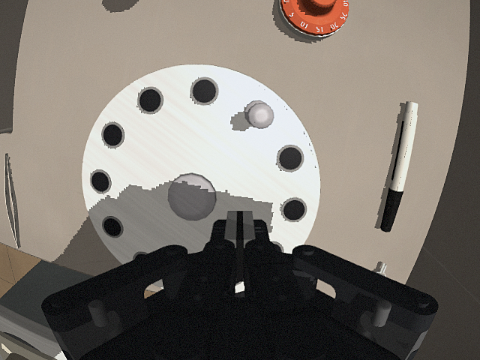

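The wrist view shows the post at (260,113), at 128° relative to the tab, and it is running freely at about 89°/s. Next I'll settle the hover.

jog_arm(
  deltas=[
    [[2,2,9,-0.5,0.2,0,0],[2,2,9,-0.4,0.2,0,0],[1,1,9,0,0,0,0],[0,0,0,0,0,0,0],[0,0,0,0,0,0,0]],
  ],
)

```text
clock: 25.2
eef_pos: [0.4996, -0.3732, 0.0809]
tool_rot: [0.997, 0.081, -0.0, 0.0]
ft_force: [-0.1, 0.0, -0.9]
grip_width: 0.0001
```

jog_arm(
  deltas=[
    [[0,0,0,0,0,0,0],[0,0,0,0,0,0,0],[0,0,0,0,0,0,0],[0,0,0,0,0,0,0],[0,0,0,0,0,0,0]],
  ],
)

```text
clock: 25.7
eef_pos: [0.5001, -0.3736, 0.0817]
tool_rot: [0.997, 0.08, 0.0, 0.001]
ft_force: [-0.5, 0.0, -0.5]
grip_width: -0.0002
```

jog_arm(
  deltas=[
    [[0,0,0,0,0,0,0],[0,0,0,0,0,0,0],[0,0,0,0,0,0,0],[0,0,0,0,0,0,0],[0,0,0,0,0,0,0]],
  ],
)

```text
clock: 26.2
eef_pos: [0.5003, -0.3737, 0.0821]
tool_rot: [0.997, 0.081, 0.001, 0.001]
ft_force: [0.9, 0.6, 0.3]
grip_width: -0.0001
```

jog_arm(
  deltas=[
    [[0,0,0,0,0,0,0],[0,0,0,0,0,0,0],[0,0,0,0,0,0,0],[0,0,0,0,0,0,0],[0,0,0,0,0,0,0]],
  ],
)

```text
clock: 26.7
eef_pos: [0.5003, -0.3737, 0.082]
tool_rot: [0.997, 0.08, 0.001, 0.001]
ft_force: [-0.4, -0.6, -0.4]
grip_width: 0.0002
```

jog_arm(
  deltas=[
    [[0,0,0,0,0,0,0],[0,0,0,0,0,0,0],[0,0,0,0,0,0,0],[0,0,0,0,0,0,0],[0,0,0,0,0,0,0]],
  ],
)

```text
clock: 27.2
eef_pos: [0.5003, -0.3737, 0.082]
tool_rot: [0.997, 0.081, 0.001, 0.001]
ft_force: [0.8, -0.2, 0.2]
grip_width: -0.0002
```

jog_arm(
  deltas=[
    [[0,0,0,0,0,0,0],[0,0,0,0,0,0,0],[0,0,0,0,0,0,0],[0,0,0,0,0,0,0],[0,0,0,0,0,0,0]],
  ],
)

```text
clock: 27.7
eef_pos: [0.5003, -0.3737, 0.082]
tool_rot: [0.997, 0.081, 0.001, 0.001]
ft_force: [-0.9, 0.8, -0.0]
grip_width: -0.0
```

jog_arm(
  deltas=[
    [[0,0,0,0,0,0,0],[0,0,0,0,0,0,0],[0,0,0,0,0,0,0],[0,0,0,0,0,0,0],[0,0,0,0,0,0,0]],
  ],
)

```text
clock: 28.2
eef_pos: [0.5002, -0.3736, 0.0819]
tool_rot: [0.997, 0.081, 0.001, 0.001]
ft_force: [-0.2, 0.2, 0.9]
grip_width: 0.0003
```

jog_arm(
  deltas=[
    [[0,0,0,0,0,0,0],[0,0,0,0,0,0,0],[0,0,0,0,0,0,0],[0,0,0,0,0,0,0],[0,0,0,0,0,0,0]],
  ],
)

```text
clock: 28.7
eef_pos: [0.5003, -0.3736, 0.082]
tool_rot: [0.997, 0.081, 0.001, 0.001]
ft_force: [0.6, -0.5, 0.7]
grip_width: -0.0
```

```bash
python3 - <<'E'
from trk import *
w=look(2);to([.501,-.373,.058])
E
```

```text
t 28.7 n 6 c [ 0.4868 -0.3331] r 0.0798 gaps-203 [np.float64(291.7), np.float64(321.7), np.float64(351.7), np.float64(21.7), np.float64(51.7), np.float64(111.7)]
t 28.75 n 6 c [ 0.4867 -0.3331] r 0.0799 gaps-203 [np.float64(295.5), np.float64(325.5), np.float64(355.5), np.float64(25.5), np.float64(55.5), np.float64(115.5)]
t 28.8 pos [ 0.5003 -0.3737  0.082 ] yaw 9.2 tilt z [ 0.001 -0.002 -1.   ] delta tool mm [ 0.8 -0.6 24. ] F [-0.5 -0.7 -0.7] w 0.0
```

jog_arm(
  deltas=[
    [[0,0,8,0,0,0,0],[0,0,8,0,0,0,0],[0,0,7,0,0,0,0],[0,0,0,0,0,0,0],[0,0,0,0,0,0,0]],
  ],
)

```text
clock: 29.3
eef_pos: [0.4997, -0.3733, 0.0559]
tool_rot: [0.997, 0.081, 0.0, 0.001]
ft_force: [1.1, -0.5, 0.8]
grip_width: -0.0004
```

jog_arm(
  deltas=[
    [[0,0,0,0,0,0,0],[0,0,0,0,0,0,0],[0,0,0,0,0,0,0],[0,0,0,0,0,0,0],[0,0,0,0,0,0,0]],
  ],
)

```text
clock: 29.8
eef_pos: [0.5002, -0.3736, 0.0566]
tool_rot: [0.997, 0.081, 0.0, 0.001]
ft_force: [-0.7, -0.2, 0.1]
grip_width: 0.0001
```

jog_arm(
  deltas=[
    [[0,0,0,0,0,0,0],[0,0,0,0,0,0,0],[0,0,0,0,0,0,0],[0,0,0,0,0,0,0],[0,0,0,0,0,0,0]],
  ],
)

```text
clock: 30.3
eef_pos: [0.5004, -0.3738, 0.057]
tool_rot: [0.997, 0.081, 0.001, 0.001]
ft_force: [-0.4, 0.4, 0.0]
grip_width: 0.0004
```

```bash
python3 - <<'E'
from trk import *
w=look(2);to([.501,-.373,.05])
E
```

```text
t 30.3 n 6 c [ 0.4871 -0.3331] r 0.0795 gaps-203 [np.float64(235.3), np.float64(295.3), np.float64(325.3), np.float64(355.3), np.float64(25.3), np.float64(55.3)]
t 30.35 n 6 c [ 0.4867 -0.3331] r 0.0799 gaps-203 [np.float64(239.0), np.float64(299.0), np.float64(329.0), np.float64(359.0), np.float64(29.0), np.float64(59.0)]
t 30.4 pos [ 0.5004 -0.3737  0.057 ] yaw 9.2 tilt z [ 0.002 -0.002 -1.   ] delta tool mm [ 0.7 -0.6  7. ] F [-0.1 -0.5 -0.3] w 0.0
```

jog_arm(
  deltas=[
    [[0,0,0,0,0,0,0],[0,0,0,0,0,0,0],[0,0,0,0,0,0,0],[0,0,0,0,0,0,0],[0,0,0,0,0,0,0]],
  ],
)

```text
clock: 30.9
eef_pos: [0.5003, -0.3737, 0.0569]
tool_rot: [0.997, 0.08, 0.001, 0.001]
ft_force: [1.4, 0.6, -0.1]
grip_width: 0.0003
```

jog_arm(
  deltas=[
    [[0,0,0,0,0,0,0],[0,0,0,0,0,0,0],[0,0,0,0,0,0,0],[0,0,0,0,0,0,0],[0,0,0,0,0,0,0]],
  ],
)

```text
clock: 31.4
eef_pos: [0.5003, -0.3737, 0.0569]
tool_rot: [0.997, 0.081, 0.001, 0.001]
ft_force: [-0.1, -0.2, -0.3]
grip_width: 0.0005
```

jog_arm(
  deltas=[
    [[0,0,0,0,0,0,0],[0,0,0,0,0,0,0],[0,0,0,0,0,0,0],[0,0,0,0,0,0,0],[0,0,10.5,0,0,0,0]],
  ],
)

```text
clock: 31.9
eef_pos: [0.5023, -0.3748, 0.0496]
tool_rot: [0.997, 0.081, 0.003, 0.003]
ft_force: [-14.6, 18.5, 76.5]
grip_width: -0.0004
```

jog_arm(
  deltas=[
    [[0,0,3,0,0,0,0],[0,0,2,0,0,0,0]],
  ],
)

```text
clock: 32.1
eef_pos: [0.5053, -0.3744, 0.0501]
tool_rot: [0.997, 0.081, 0.007, 0.003]
ft_force: [-0.6, 2.5, 5.6]
grip_width: 0.0001
```

```bash
python3 - <<'E'
from trk import *
to([.501,-.373,.050]);w=look(2);to([.501,-.373,.050])
E
```

```text
t 32.1 pos [ 0.5053 -0.3744  0.0501] yaw 9.3 tilt z [ 0.015 -0.006 -1.   ] delta tool mm [-4.  -2.   0.1] F [-0.6  2.5  5.6] w 0.0
t 32.1 n 7 c [ 0.4873 -0.3328] r 0.0794 gaps-203 [np.float64(295.0), np.float64(325.0), np.float64(355.0), np.float64(25.0), np.float64(55.0)]
t 32.15 n 7 c [ 0.487  -0.3329] r 0.0795 gaps-203 [np.float64(295.3), np.float64(325.3), np.float64(355.3), np.float64(25.3), np.float64(55.3)]
t 32.2 pos [ 0.5054 -0.3744  0.0501] yaw 9.3 tilt z [ 0.015 -0.006 -1.   ] delta tool mm [-4.1 -2.1  0. ] F [-3.   4.4 11.3] w -0.0
```

jog_arm(
  deltas=[
    [[0,0,0,0,0,0,0],[0,0,0,0,0,0,0],[0,0,0,0,0,0,0],[0,0,0,0,0,0,0],[0,0,0,0,0,0,0]],
  ],
)

```text
clock: 32.7
eef_pos: [0.506, -0.3742, 0.0502]
tool_rot: [0.997, 0.082, 0.008, 0.004]
ft_force: [-1.3, 1.5, 4.2]
grip_width: 0.0001
```

```bash
python3 - <<'E'
from trk import *
to([.501,-.373,.050]);w=look(1);print(get_obs()['ft_force'])
E
```

```text
t 32.7 pos [ 0.506  -0.3742  0.0502] yaw 9.4 tilt z [ 0.016 -0.006 -1.   ] delta tool mm [-4.7 -2.   0.1] F [-1.3  1.5  4.2] w 0.0
t 32.7 n 7 c [ 0.4869 -0.3328] r 0.0796 gaps-203 [np.float64(296.4), np.float64(326.4), np.float64(356.4), np.float64(26.4), np.float64(56.4)]
[-0.26501075  0.08766911  2.94254652]
```

jog_arm(
  deltas=[
    [[0,0,-0.4,0,0,0,0],[0,0,0,0,0,0,0],[0,0,0,0,0,0,0]],
  ],
)

```text
clock: 33.05
eef_pos: [0.5058, -0.3743, 0.0502]
tool_rot: [0.997, 0.082, 0.008, 0.004]
ft_force: [-0.3, 0.2, 3.9]
grip_width: -0.0002
```

```bash
python3 - <<'E'
from trk import *
to([.501,-.373,.050]);w=look(2);to([.501,-.373,.050])
E
```

```text
t 33.05 pos [ 0.5058 -0.3743  0.0502] yaw 9.4 tilt z [ 0.016 -0.006 -1.   ] delta tool mm [-4.5 -2.   0.1] F [-0.3  0.2  3.9] w -0.0
t 33.05 n 7 c [ 0.4869 -0.3328] r 0.0796 gaps-203 [np.float64(296.1), np.float64(326.1), np.float64(356.1), np.float64(26.1), np.float64(56.1)]
t 33.1 n 7 c [ 0.487  -0.3328] r 0.0796 gaps-203 [np.float64(296.1), np.float64(326.1), np.float64(356.1), np.float64(26.1), np.float64(56.1)]
t 33.15 pos [ 0.5058 -0.3743  0.0502] yaw 9.4 tilt z [ 0.016 -0.006 -1.   ] delta tool mm [-4.5 -2.   0.1] F [-0.1  0.3  2.4] w -0.0
```

jog_arm(
  deltas=[
    [[0,0,-0.3,0,0,0,0],[0,0,0,0,0,0,0],[0,0,-0.3,0,0,0,0],[0,0,0,0,0,0,0],[0,0,0,0,0,0,0]],
  ],
)

```text
clock: 33.65
eef_pos: [0.5055, -0.3744, 0.0502]
tool_rot: [0.997, 0.081, 0.007, 0.003]
ft_force: [-0.0, 0.4, 2.8]
grip_width: -0.0004
```

```bash
python3 - <<'E'
from trk import *
to([.501,-.373,.050]);w=look(2);to([.501,-.373,.050])
E
```

```text
t 33.65 pos [ 0.5055 -0.3744  0.0502] yaw 9.3 tilt z [ 0.015 -0.006 -1.   ] delta tool mm [-4.2 -2.1  0.1] F [-0.   0.4  2.8] w -0.0
t 33.65 n 7 c [ 0.487  -0.3328] r 0.0795 gaps-203 [np.float64(295.7), np.float64(325.7), np.float64(355.7), np.float64(25.7), np.float64(55.7)]
t 33.7 n 7 c [ 0.487  -0.3328] r 0.0796 gaps-203 [np.float64(295.7), np.float64(325.7), np.float64(355.7), np.float64(25.7), np.float64(55.7)]
t 33.75 pos [ 0.5055 -0.3744  0.0502] yaw 9.3 tilt z [ 0.015 -0.006 -1.   ] delta tool mm [-4.2 -2.1  0.1] F [0.5 0.7 1. ] w -0.0
```

jog_arm(
  deltas=[
    [[0.15,0,-0.3,0,0,0,0],[0.15,0,-0.3,0,0,0,0],[0.15,0,-0.3,0,0,0,0],[0,0,0,0,0,0,0],[0,0,0,0,0,0,0]],
  ],
)

```text
clock: 34.25
eef_pos: [0.5054, -0.374, 0.0502]
tool_rot: [0.997, 0.081, 0.007, 0.003]
ft_force: [-0.9, 0.3, -0.1]
grip_width: 0.0002
```

```bash
python3 - <<'E'
from trk import *
to([.501,-.373,.050]);w=look(2);to([.501,-.373,.050])
E
```

```text
t 34.25 pos [ 0.5054 -0.374   0.0502] yaw 9.3 tilt z [ 0.014 -0.005 -1.   ] delta tool mm [-4.2 -1.7  0.2] F [-0.9  0.3 -0.1] w 0.0
t 34.25 n 7 c [ 0.487  -0.3328] r 0.0796 gaps-203 [np.float64(295.8), np.float64(325.8), np.float64(355.8), np.float64(25.8), np.float64(55.8)]
t 34.3 n 7 c [ 0.487  -0.3328] r 0.0796 gaps-203 [np.float64(295.8), np.float64(325.8), np.float64(355.8), np.float64(25.8), np.float64(55.8)]
t 34.35 pos [ 0.5054 -0.374   0.0502] yaw 9.3 tilt z [ 0.014 -0.005 -1.   ] delta tool mm [-4.1 -1.7  0.2] F [-0.4 -0.4  1. ] w -0.0
```

jog_arm(
  deltas=[
    [[0.15,0,-0.4,0,0,0,0],[0,0,0,0,0,0,0],[0.2,0,-0.5,0,0,0,0],[0,0,0,0,0,0,0]],
  ],
)

```text
clock: 34.75
eef_pos: [0.5054, -0.3738, 0.0508]
tool_rot: [0.997, 0.081, 0.006, 0.003]
ft_force: [0.5, -1.1, 0.7]
grip_width: -0.0003
```

```bash
python3 - <<'E'
from trk import *
to([.501,-.373,.050]);w=look(3);to([.501,-.373,.050])
E
```

```text
t 34.75 pos [ 0.5054 -0.3738  0.0508] yaw 9.3 tilt z [ 0.013 -0.005 -1.   ] delta tool mm [-4.3 -1.5  0.8] F [ 0.5 -1.1  0.7] w -0.0
t 34.75 n 7 c [ 0.487  -0.3328] r 0.0795 gaps-203 [np.float64(295.6), np.float64(325.6), np.float64(355.6), np.float64(25.6), np.float64(55.6)]
t 34.8 n 7 c [ 0.487  -0.3328] r 0.0796 gaps-203 [np.float64(295.5), np.float64(325.5), np.float64(355.5), np.float64(25.5), np.float64(55.5)]
t 34.85 n 7 c [ 0.487  -0.3328] r 0.0796 gaps-203 [np.float64(295.5), np.float64(325.5), np.float64(355.5), np.float64(25.5), np.float64(55.5)]
t 34.9 pos [ 0.5053 -0.3737  0.0507] yaw 9.3 tilt z [ 0.013 -0.004 -1.   ] delta tool mm [-4.2 -1.4  0.7] F [ 1.   0.7 -0.1] w 0.0
```

jog_arm(
  deltas=[
    [[0,0,0,0,0,0,0],[0,0,0,0,0,0,0],[0,0,0,0,0,0,0],[0,0,0,0,0,0,0]],
  ],
)

```text
clock: 35.3
eef_pos: [0.5053, -0.3737, 0.0507]
tool_rot: [0.997, 0.081, 0.006, 0.003]
ft_force: [-0.6, -0.6, -0.1]
grip_width: -0.0001
```

```bash
python3 - <<'E'
from trk import *
w=look(2);to([.501,-.373,.050])
E
```

```text
t 35.3 n 7 c [ 0.487  -0.3328] r 0.0795 gaps-203 [np.float64(295.5), np.float64(325.5), np.float64(355.5), np.float64(25.5), np.float64(55.5)]
t 35.35 n 7 c [ 0.487  -0.3328] r 0.0796 gaps-203 [np.float64(295.5), np.float64(325.5), np.float64(355.5), np.float64(25.5), np.float64(55.5)]
t 35.4 pos [ 0.5053 -0.3737  0.0507] yaw 9.3 tilt z [ 0.013 -0.004 -1.   ] delta tool mm [-4.2 -1.4  0.6] F [ 0.8 -0.7 -1.5] w 0.0
```

jog_arm(
  deltas=[
    [[0.2,0,-0.6,0,0,0,0],[0,0,0,0,0,0,0],[0.3,0,-1,0,0,0,0],[0,0,0,0,0,0,0]],
  ],
)

```text
clock: 35.8
eef_pos: [0.5059, -0.3736, 0.0525]
tool_rot: [0.997, 0.081, 0.006, 0.003]
ft_force: [-0.2, 0.1, -0.3]
grip_width: 0.0
```

```bash
python3 - <<'E'
from trk import *
w=look(3);to([.501,-.373,.050])
E
```

```text
t 35.8 n 7 c [ 0.4869 -0.3327] r 0.0796 gaps-203 [np.float64(295.5), np.float64(325.5), np.float64(355.5), np.float64(25.5), np.float64(55.5)]
t 35.85 n 7 c [ 0.487  -0.3328] r 0.0795 gaps-203 [np.float64(295.5), np.float64(325.5), np.float64(355.5), np.float64(25.5), np.float64(55.5)]
t 35.9 n 7 c [ 0.487  -0.3328] r 0.0796 gaps-203 [np.float64(295.5), np.float64(325.5), np.float64(355.5), np.float64(25.5), np.float64(55.5)]
t 35.95 pos [ 0.5057 -0.3736  0.0523] yaw 9.3 tilt z [ 0.013 -0.004 -1.   ] delta tool mm [-4.6 -1.3  2.2] F [-0.4  0.4 -0.1] w -0.0
```

Free and standing still at 2 mm clearance. I'll lift well away and confirm.

jog_arm(
  deltas=[
    [[0,0,-15,0,0,0,0],[0,0,-30,0,0,0,0],[0,0,-40,0,0,0,0],[0,0,-25,0,0,0,0],[0,0,0,0,0,0,0]],
  ],
)

```text
clock: 36.45
eef_pos: [0.5029, -0.3721, 0.1635]
tool_rot: [0.997, 0.081, 0.004, 0.001]
ft_force: [0.3, -0.2, 0.2]
grip_width: 0.0005
```

jog_arm(
  deltas=[
    [[0,0,0,0,0,0,0],[0,0,0,0,0,0,0],[0,0,0,0,0,0,0],[0,0,0,0,0,0,0],[0,0,0,0,0,0,0]],
  ],
)

```text
clock: 36.95
eef_pos: [0.5009, -0.3706, 0.1586]
tool_rot: [0.997, 0.081, 0.001, -0.002]
ft_force: [0.7, 0.4, -0.7]
grip_width: -0.0
```

```bash
python3 - <<'E'
from trk import *
w=look(3);d=camera('side');to([.501,-.373,.050])
cv2.imwrite('pics/fin.png',np.hstack([cv2.resize(w,(480,360)),cv2.resize(d[150:270,295:395],(300,360),interpolation=cv2.INTER_CUBIC)])[:,:,::-1])
E
```

```text
t 36.95 n 9 c [ 0.4864 -0.3331] r 0.08 gaps-203 [np.float64(325.8), np.float64(355.8), np.float64(25.8)]
t 37.0 n 9 c [ 0.4866 -0.3334] r 0.0801 gaps-203 [np.float64(325.8), np.float64(355.8), np.float64(25.8)]
t 37.05 n 9 c [ 0.4867 -0.3334] r 0.0801 gaps-203 [np.float64(325.8), np.float64(355.8), np.float64(25.8)]
t 37.15 pos [ 0.5013 -0.3709  0.1594] yaw 9.3 tilt z [ 0.003  0.003 -1.   ] delta tool mm [ -1.1   2.2 109.4] F [-0.9 -0.5 -0.3] w -0.0
```

View pics/fin.png

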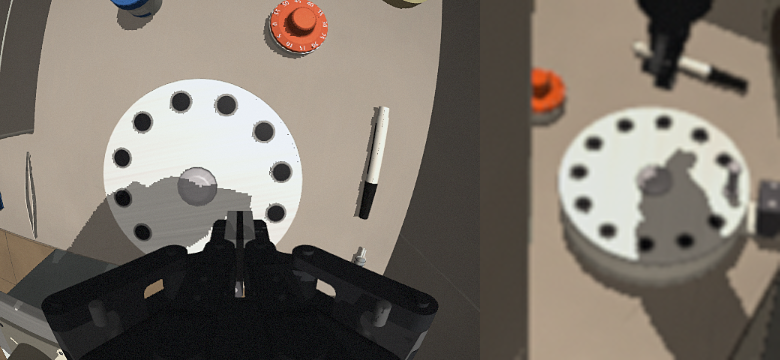

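The disc is standing still: 355.8° in three readings, about 3° (4 mm) from the middle of the tab. In the side view the post is in front of the tab, and the tool is 0.11 m clear.

```bash
python3 -c "
from workcell import *
print(job_done())"
```

```text
the job is handed in; nothing more can be done
None
```

The carousel is parked with its index post in front of the loading tab, but only on a second try. The first stop at the tab didn't hold when I lifted the finger.

- **First flick:** it spun counter-clockwise untouched at about 2.2 rad/s and passed the tab several times. I then braked it with the post about 3° from the tab's middle.
- **What went wrong:** lifting the finger started the carousel creeping clockwise at about 8°/s. The post moved roughly 10–15° clockwise before I reached it again. I didn't stop it there. I pushed it counter-clockwise again, so its direction reversed at that point.
- **Second flick:** it ran at about 1.6 rad/s and passed the tab untouched once. I braked it on the next pass and took the finger's load off in small steps before lifting clear. The carousel crept about 1° while I did this.

**Last checks (about 37 s):**
- **Position:** the post is about 3° (4–5 mm) from the tab's middle; the limit is 20 mm. My estimates of the tab's direction disagreed by about 3°, so allow a few millimetres either way.
- **Standing still:** the angle was the same in three wrist-camera readings after lifting, and steady to 0.3° for over a second before that.
- **Clearance and things around it:** the tool is 0.11 m above the disc, with no contact force beyond sensor noise. Nothing looked moved in the last views, but I didn't re-measure the things around it.
- **Force:** the highest wrist force I read was about 110 N on the first brake, close to the 120 N limit. Readings came only at the end of each move, so a brief higher peak can't be ruled out. The second brake read about 80 N.

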